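# Key the lunch tin's lid home

## Robot

A 6-joint arm with a two-finger parallel gripper is mounted at the origin on the work surface. World frame = base frame: x ahead of the robot, y to its left, z up, the work surface at z = 0. Lengths are in mm, angles in rad, forces in N, time in s.
With the tool pointing down it reaches from about 350 to 975 mm from the base axis. Payload 7.1 kg.
Tool frame: the origin (TCP) lies midway between the tips of the shut fingers; the grasp point (between the pads) lies 19 mm behind it (ctrl.grip_depth is the distance from the TCP to the grasp point, in mm); z points along the fingers, y is the line along which they close (so a half turn about z gives the same grasp; the last joint's range is limited). The gripper opens to 88 mm and grips with 3 to 60 N. Pads are 20 mm wide; open, the fingers measure 115 mm over their backs; the gripper's body (75 mm by 178 mm) begins 61 mm behind the grasp point.
Start: joints at [-0.019, 0.423, 1.63, -0, 1.089, -0.019], TCP at [624.984, 0.026, 222.675] pointing down, gripper open.
Joint ranges: [-3, 3], [-0.9, 2.11], [0.09, 2.58], [-1.31, 4.45], [0.11, 2.69], [-2.54, 2.54]. Speed limits (rad/s): [2.39, 2.39, 3.01, 3.14, 3.14, 3.14].

## Interface

Orientations are given as a rotation vector (axis times angle).
In Python, from workcell import ctrl, cams gives the robot as it stands.
- The arm moves only by the tool move_arm, never from a script. Its argument "steps" is a list of rows, each a list of 3 entries, a list of its own where there are three numbers: the shift along the tool's x, y, z in units of 25 mm (1.0 is 25 mm), then the turn about the tool's z in units of 5 degrees (1.0 is 5 degrees), then the closure, from 0 (fully open) to 1 (shut). A call has 1 to 20 rows; each row shifts and turns the commanded pose from where the row before left it, along the tool's axes as they then stand; what a row does not reach is not made up. A row lasts 1/12 s, in which the tool goes at most 41.7 mm and 7.16 degrees, less where a joint would pass 70% of its speed; a pose out of reach is approached as far as the arm can. A call is refused whole if a number of a shift passes 1 or a number of a turn 1, either way. A call with a gripper value outside its range is refused whole. The fingers move at their own pace and stop on an object; the grip force is fixed at half the most. Time passes only in rows, so rows that do not move let the fingers close. It gives the time, the measured TCP pose, the force, the opening and the grip force at its end, in the units of the state.
- ctrl.get_obs(): the state, without advancing time (a new reading comes with each control period).
- cams.get_image(name): name is "scene" or "side" or "wrist"; returns a dict with "image" (400x640x3 uint8, red, green, blue), "camera_matrix" (3x3 intrinsics, pixels), "k1" (the pictures are not rectified: a ray, as slopes to the right and down, at radius r is drawn at 1 + k1 r^2 times it, then the intrinsics apply), "xyz" and "rotation" of the camera in the world; the wrist camera has in their place "mount" (4x4, takes a point from camera to tool coordinates, whose origin is the TCP and whose axes are the flange's). Camera axes: x right, y down, z forward; pixel columns grow to the right and rows downward; lengths in mm; the calibration is good to about 2 mm. A picture is of the moment at which its call begins: read the wrist's pose just before it. There is no depth.
- ctrl.close_job(): hands the job in; it is judged then, once.
Trained networks look in the newest picture that a camera, given by its name, has taken for a name from the list of things; names that differ only in an ending like _2 or _b are one class to them, and where a whole thing is asked for, a point or a joint stands for the part that bears it (a point fixed in the world has none). Each returns a list of dicts, best first, with "p" (0 to 1); they miss things now and then, are a little off and sometimes report something else, mostly with a low value. They report only what shows in the picture. A call takes as long as a camera call. They do not tell look-alikes from the thing itself.
- cams.boxes_of(camera, thing): "rect" ([centre column, centre row, width, height] in pixels, round what is visible of it).
- cams.cut_out(camera, thing): "pixels" (400x640 bool, what is visible of it) and "rect" ([centre column, centre row, width, height] in pixels, round what is visible of it).
The state is a dict: "t": time; "qpos": joint angles; "qvel": joint speeds; "joint_torque": joint torques, N m; "ee_pos": TCP position; "orientation": TCP orientation; "ft_force": force on the tool from outside, world axes, zero at the start; "moment": the same for the moment, N m; "width": finger opening in mm; "grasp_force": force on a finger pad.
Only numpy, scipy, OpenCV 4.12 (cv2) and the standard library are available. Lean on these libraries where they do the work, as an engineer would, in place of code of your own. Each camera call takes 0.05 s, during which the arm holds its last target. There are 200 camera calls.

## Task

The lid of the grey lunch tin is sitting proud on its seal because its notch is not over the red pin on the tin's rim. With a fingertip against the orange lug, push the lid round until the notch meets the pin, then press the lid down until it is fully home. Do not lift the lid, and leave everything else on the bench where it is.

Things in the scene. Friction and masses are not known exactly. Their poses are not given: they have to be found in the camera images.
- tin: Grey round lunch tin of two stacked tiers, 120 mm across, fixed to the bench, standing anywhere in a patch about 0.13 x 0.24 m ahead of the robot, at any yaw. Origin: centre of its underside, z up; x points to the red pin. Its rim (100 to 120 mm across) is 88 mm up. The lid turns on a spigot in a socket on the tin's axis, with 1 mm side play.
- lid: Loose pale keyed lid: flat disc 7 mm thick, 112 mm across, 0.2 kg, level on the tin. Origin: centre of the disc's underside, z up, x points to its notch; the lug is on the -x side. It starts 0.7 rad or more out of line with the pin, either way, its underside 97 mm above the bench on a stiff green seal ring (85 mm mean diameter). Home, its underside is 88 mm up.
- notch (a point): Mouth of the notch in the lid's edge, 56 mm from the lid's centre, at the level of the lid's underside. The notch is 16 mm wide, cut in to 49 mm from the centre, with a black line along each side.
- pin (a point): Top of the red upright pin on the tin's rim, 56 mm from the tin's axis and 95.5 mm above the bench. The pin is a block 10 mm wide, reaching from 51.5 to 70 mm from the axis, so 14 mm of it shows outside the lid; its top is 1.5 mm below the raised lid's underside, and flush with the lid's top when the lid is home.
- lug (a point): Top centre of the orange lug on the lid across from the notch, 36 mm from the lid's centre: 22 mm long along the radius (25 to 47 mm out), 12 mm thick, 16 mm above the lid's top face. Push it sideways on either flat face: the lid turns both ways under 0.5 to 2 N and stops when the push stops.
- lid_top (a point): Centre of the lid's flat top face (104 mm above the bench at the start, 95 mm when home): the place to press, clear for 25 mm around. With the notch over the pin, 5 to 8 N takes the lid down 9 mm onto the rim, where it stays; turned wrong, it stops on the pin.
- cup: Bystander: orange sippy cup with a white spout lid, 74 mm across, 114 mm tall, loose. Origin: centre of its underside.
- fork: Bystander: bamboo fork lying flat, 187 mm long, 26 mm wide, 6 mm thick, loose, beyond the tin. Origin on its underside near mid-length; x along it to the tines.
- dish: Bystander: ceramic butter dish, white base 105 x 175 mm and blue cover, 88 mm tall to its knob, loose. Origin: centre of its underside.
- tier: Bystander: spare open grey tier of the lunch tin, like a bowl, 120 mm across, 48 mm tall, loose. Origin: centre of its underside.
- mug: Bystander: white mug, 80 mm across, 92 mm tall, handle to its +y, loose. Origin: centre of its underside.
- jar: Bystander: amber jam jar with brass cap, 66 mm across, 95 mm tall, loose. Origin: centre of its underside.
Mind the look-alikes: they are no part of the job. Leave any purple or yellow look-alike of the lid alone.

How it is judged:
By the outcome, as a careful person would: the job done as asked, in the order asked, and still so for the second after the job is handed in, with the robot touching nothing.
It also fails if it takes over 48 s, if anything falls off the work surface, if the arm or the gripper's body presses on something with over 40 N, if the wrist force passes 120 N, or if a joint passes its speed limit or range.

## Working session

There is one attempt and no reset: what is moved stays moved. The work goes in short steps, Python scripts to look and compute and a tool call to move; the robot and the scene stay as the last step left them, time stands still between calls to the robot, and variables do not carry over. Pictures are saved under pics/ and viewed, at most 10 in all, crops included, and the job is handed in when it is done.

Besides the shell and the picture viewer there is one more tool, called as a command line: name --argument value ..., lists and objects as JSON in quotes. move_arm: Moves the arm, as the interface text tells. Its arguments: {"type":"object","properties":{"steps":{"type":"array"}},"required":["steps"]}

```bash
mkdir -p pics; ls; cat > h.py <<'E'
import numpy as np, cv2
from workcell import ctrl, cams
from scipy.spatial.transform import Rotation as R
def cam(name):
    o=ctrl.get_obs(); d=cams.get_image(name)
    if name=="wrist":
        T=np.eye(4);T[:3,:3]=R.from_rotvec(o["orientation"]).as_matrix();T[:3,3]=o["ee_pos"]
        M=T@np.array(d["mount"]); d["xyz"]=M[:3,3]; d["rotation"]=M[:3,:3]
    return d
def ray(d,u,v):
    K=np.array(d["camera_matrix"]);k=d["k1"]
    p=np.array([(u-K[0,2])/K[0,0],(v-K[1,2])/K[1,1]]);q=p.copy()
    for _ in range(20): q=p/(1+k*(q@q))
    return np.array(d["xyz"]),np.array(d["rotation"])@np.array([q[0],q[1],1])
def at_z(d,u,v,z):
    o,r=ray(d,u,v); return o+r*(z-o[2])/r[2]
def proj(d,P):
    K=np.array(d["camera_matrix"]);k=d["k1"]
    c=np.array(d["rotation"]).T@(np.array(P,float)-np.array(d["xyz"])); q=c[:2]/c[2]; q=q*(1+k*(q@q))
    return np.array([K[0,0]*q[0]+K[0,2],K[1,1]*q[1]+K[1,2]])
def save(d,n): cv2.imwrite("pics/"+n+".png",cv2.cvtColor(d["image"],cv2.COLOR_RGB2BGR))
E
python3 - <<'E'
from h import *
np.set_printoptions(precision=1,suppress=True)
Z={"tin":50,"lid":104,"notch":97,"pin":95.5,"lug":120,"cup":114,"dish":88,"tier":48,"mug":92,"jar":95}
for c in ["scene","side","wrist"]:
    d=cam(c); save(d,c+"0"); print(c,d["xyz"])
    for t in Z:
        for b in cams.boxes_of(c,t)[:3]:
            print(t,round(b["p"],2),np.array(b["rect"]),at_z(d,b["rect"][0],b["rect"][1],Z[t])[:2])
print(ctrl.get_obs()["t"])
E
```

```text
pics
scene [ 864.   538.1 1048.2]Traceback (most recent call last):
  File "<stdin>", line 8, in <module>
  File "h.py", line 16, in at_z
    o,r=ray(d,u,v); return o+r*(z-o[2])/r[2]
                                        ~^^^
IndexError: invalid index to scalar variable.
```

```bash
sed -i 's/^    return d$/    if np.size(d["rotation"])==3: d["rotation"]=R.from_rotvec(d["rotation"]).as_matrix()\n    return d/' h.py
python3 - <<'E'
from h import *
np.set_printoptions(precision=1,suppress=True)
Z={"tin":50,"lid":104,"notch":97,"pin":95.5,"lug":120,"cup":114,"dish":88,"tier":48,"mug":92,"jar":95}
for c in ["scene","side","wrist"]:
    d=cam(c); save(d,c+"0"); print(c,d["xyz"])
    for t in Z:
        for b in cams.boxes_of(c,t)[:3]:
            print(t,round(b["p"],2),np.array(b["rect"]),at_z(d,b["rect"][0],b["rect"][1],Z[t])[:2])
print(ctrl.get_obs()["t"])
E
```

```text
scene [ 864.   538.1 1048.2]
tin 0.75 [354.  245.7  47.8  34. ] [520.1  86.5]
lid 0.86 [425.4 220.1  46.6  44.1] [359.7 141.8]
lid 0.84 [312.1 182.8  42.5  31.3] [528.3 -92.3]
lid 0.68 [356.2 219.8  48.1  40.7] [496.   55.7]
notch 0.76 [422.9 220.2  46.1  37.5] [361.1 135.9]
notch 0.7 [355.5 221.7  49.7  42.6] [497.6  55.7]
notch 0.69 [313.7 183.8  41.   31.6] [524.  -92.1]
pin 0.62 [352.1 232.   51.9  61.4] [519.4  74.4]
lug 0.81 [353.5 222.   50.7  40.2] [510.8  65.6]
lug 0.72 [425.6 218.7  46.3  41.3] [365.5 145.7]
lug 0.56 [314.2 186.4  45.5  37. ] [535.2 -69.5]
cup 0.58 [386.9 322.2  38.5  49.4] [583.4 298.3]
dish 0.75 [331.2 363.6  88.9  67.5] [719.  302.9]
dish 0.47 [354.4 220.3  50.9  38. ] [494.2  46.5]
tier 0.51 [265.8 146.7  11.9  25.4] [ 553.3 -305.2]
mug 0.95 [222.  177.7  48.   47.5] [ 708.9 -235. ]
jar 0.69 [436.9 288.1  33.5  44.5] [442. 288.]
side [ 500.  -985.8  674.1]
tin 0.66 [310.9 209.2  42.6  33.3] [496.3  28.9]
lid 0.92 [315.4 244.3  44.   29. ] [ 508.4 -218.4]
lid 0.83 [311.3 192.1  39.   23.1] [497.2  36.8]
lid 0.81 [256.  199.8  32.2  16.3] [341.3 -10.3]
no
[... 825 characters left out ...]
 0.95 [164.3 123.4 146.6 149.8] [498.   55.5]
lid 0.92 [ 30.2  59.5  60.4 119. ] [406.9 101. ]
lid 0.67 [220.3 280.  107.2  77.3] [529.9 -82.7]
notch 0.85 [219.4 280.4 104.2  71.7] [526.7 -87.1]
notch 0.64 [166.6 122.9 147.1 147.8] [496.8  55.3]
notch 0.59 [384.9 377.3  94.3  43.4] [ 684.2 -196.4]
pin 0.77 [180.4 120.5 166.4 147.9] [507.4  57.1]
pin 0.34 [164.9 125.2 150.3 150. ] [494.5  53.3]
lug 0.92 [ 31.6  59.5  63.3 119.1] [420.2  99.8]
lug 0.86 [164.6 124.7 148.2 147.5] [505.3  55.9]
lug 0.84 [219.4 280.8 100.9  76.8] [534.5 -74.2]
tier 0.58 [227.8 384.2  91.8  31.5] [ 508.7 -252.8]
tier 0.36 [448.3 155.6 170.2  56.4] [743.5  20.3]
mug 0.6 [386.6 376.3  94.1  45. ] [ 686.9 -199.9]
1.75
```

View pics/scene0.png

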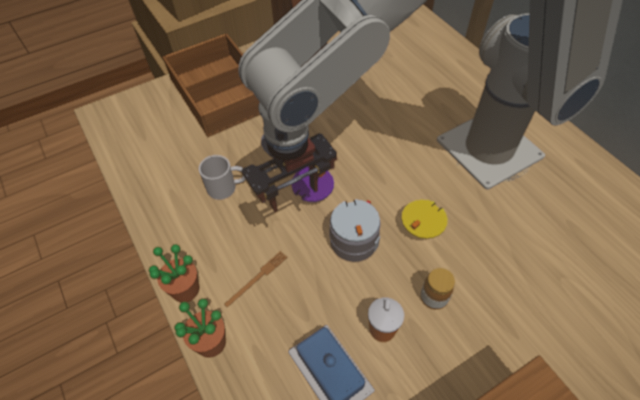

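View pics/wrist0.png

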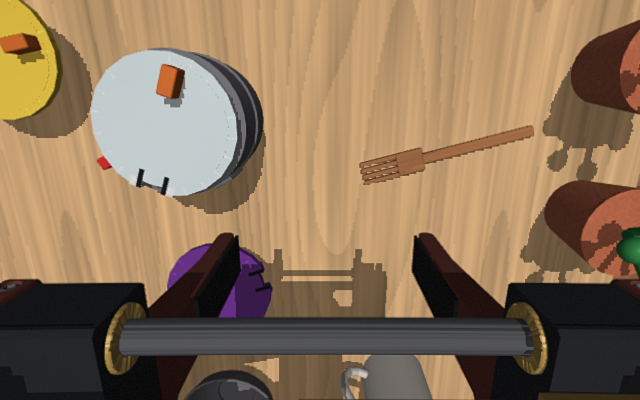

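```bash
cat > m.py <<'E'
from h import *
import sys
np.set_printoptions(precision=1,suppress=True)
def measure(name,zt=104,n=None,c0=None):
    d=cam(name)
    if n: save(d,n)
    hsv=cv2.cvtColor(d["image"],cv2.COLOR_RGB2HSV).astype(int);H,S,V=hsv[...,0],hsv[...,1],hsv[...,2]
    best=None
    for b in cams.cut_out(name,"lid"):
        m=np.array(b["pixels"]);s=np.median(S[m])
        if s<60 and (best is None or m.sum()>best[0].sum()): best=(m,b)
    if best is None: print("no lid");return d
    m=best[0].astype(np.uint8)
    pale=((S<60)&(V>140)).astype(np.uint8)&cv2.dilate(m,np.ones((9,9),np.uint8))
    k,lab,st,_=cv2.connectedComponentsWithStats(pale); i=1+np.argmax(st[1:,4])
    cn=max(cv2.findContours((lab==i).astype(np.uint8),0,2)[0],key=len); hull=cv2.convexHull(cn)[:,0]
    P=np.array([at_z(d,u,v,zt)[:2] for u,v in hull])
    A=np.c_[2*P,np.ones(len(P))];s=np.linalg.lstsq(A,(P**2).sum(1),rcond=None)[0]
    c=s[:2];print("lid c",c,"r",np.sqrt(s[2]+c@c), "box",best[1]["rect"])
    x,y,w,h=cv2.boundingRect(hull)
    roi=np.zeros_like(pale);roi[max(0,y-25):y+h+25,max(0,x-25):x+w+25]=1
    for nm,msk,z in [("lug",(H>=6)&(H<=14)&(S>170)&(V>90),120),("pin",((H<=4)|(H>=175))&(S>170)&(V>80),95.5),("lines",(V<45),zt)]:
        mm=(msk&(roi>0)).astype(np.uint8)
        k,lab,st,ce=cv2.connectedComponentsWithStats(mm)
        for i in range(1,k):
            if st[i,4]<8: continue
            p=at_z(d,*ce[i],z)[:2]; q=p-c; r=np.hypot(*q)
            if r<85: print(nm,st[i,4],ce[i],p,"r",r,"ang",np.degrees(np.arctan2(q[1],q[0])))
    return d
if __name__=="__main__": measure(sys.argv[1],float(sys.argv[2]),sys.argv[3]); print(ctrl.get_obs()["t"],ctrl.get_obs()["ee_pos"])
E
python3 m.py wrist 104 w1; python3 - <<'E'
from h import *
o=ctrl.get_obs();print(R.from_rotvec(o["orientation"]).as_matrix().round(2))
E
```

```text
lid c [497.7  52.5] r 56.529713150140196 box [164.7, 124.4, 148.9, 148.2]
lug 496 [166.7  80.5] [511.1  86.8] r 36.81284656952237 ang 68.69964381235988
pin 97 [103.3 162.8] [439.7  22.3] r 65.38773170715291 ang -152.49570302786634
lines 260 [256.8 116.8] [570.7  60.7] r 73.50843507900132 ang 6.384811988692754
lines 615 [246.8 127. ] [562.4  52.9] r 64.71809351536884 ang 0.3040107560181608
lines 61 [139.6 177.8] [472.1  11.6] r 48.21429790617967 ang -121.99878411801326
lines 57 [164.4 185.8] [491.3   4.8] r 48.115401220854004 ang -97.59737194338071
1.85 [625.    0.  222.6]
[[ 0.  1. -0.]
 [ 1. -0.  0.]
 [ 0. -0. -1.]]
```

move_arm --steps '[[[0.63, -0.92, 0.2], 0, 1], [[0.63, -0.92, 0.2], 0, 1], [[0.63, -0.92, 0.2], 0, 1], [[0.63, -0.92, 0.2], 0, 1], [[0.63, -0.92, 0.2], 0, 1], [[0.63, -0.92, 0.2], 0, 1], [[0, 0, 0.2], 1, 1], [[0, 0, 0.2], 1, 1], [[0, 0, 0.2], 1, 1], [[0, 0, 0.2], 1, 1], [[0, 0, 0], 0, 1], [[0, 0, 0], 0, 1]]'

```text
t: 2.85
ee_pos: [486.9, 94.5, 172.6]
orientation: [-2.571, -1.805, 0.001]
ft_force: [-0.1, 0.3, -0.4]
width: 11.3
grasp_force: 0.0
```

```bash
python3 m.py wrist 104 w2; python3 m.py side 104 s2; python3 m.py scene 104 c2
```

```text
lid c [497.8  53.4] r 55.909820161938896 box [360.6, 248.2, 160.0, 141.4]
lug 625 [363.3 214.5] [510.3  89. ] r 37.66627108406057 ang 70.6371930203099
lines 1606 [291.  284.6] [442.4  48.8] r 55.639313225302026 ang -175.25827496697204
lines 2572 [394.3 288.8] [513.6  19.4] r 37.48187393105015 ang -65.2066529115825
2.95 [487.2  94.5 173. ]
lid c [497.6  55.4] r 55.27696984738431 box [311.4, 190.3, 37.1, 24.6]
lug 96 [327.8 174.2] [547.6 122.6] r 83.74739800538023 ang 53.35490820838214
lug 24 [315.4 180.8] [509.2  77.9] r 25.340386983678744 ang 62.67077240765892
pin 8 [292.8 196.9] [443.4  22.7] r 63.33691966165765 ang -148.90463273320225
3.05 [487.2  94.5 173. ]
lid c [497.3  58.1] r 53.079853467316426 box [355.6, 222.3, 41.6, 36.7]
lug 24 [358.6 229.5] [512.1  88.5] r 33.80138481265551 ang 64.02714924511659
3.15 [487.1  94.5 172.9]
```

View pics/w2.png

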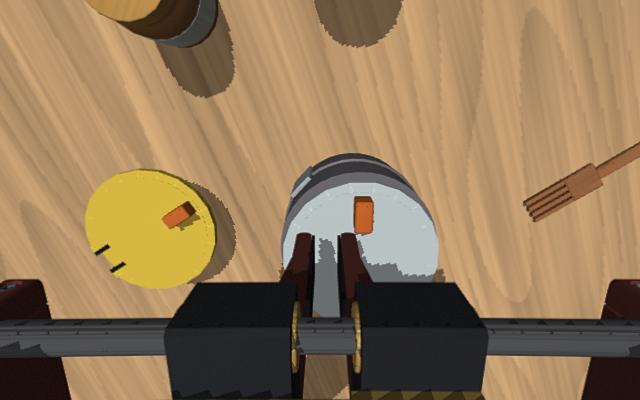

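move_arm --steps '[[[0, 0, 0.6], 0, 1], [[0, 0, 0.6], 0, 1], [[0, 0, 0], 0, 1], [[0, 0, 0], 0, 1]]'

```text
t: 3.48
ee_pos: [486.5, 94.4, 142.4]
orientation: [-2.573, -1.802, 0.002]
ft_force: [-0.7, -0.4, 0.5]
width: 0.2
grasp_force: 0.0
```

```bash
python3 - <<'E'
from h import *
d=cam("wrist");save(d,"w3");o=ctrl.get_obs();print(o["ee_pos"],o["width"])
T=R.from_rotvec(o["orientation"]).as_matrix();p=np.array(o["ee_pos"])
for y in (-20,-13,-10,0,10,13,20): print(y,proj(d,p+T@[10,y,0]).round(1))
cv2.imwrite("pics/w3c.png",cv2.resize(d["image"][130:330,220:480,::-1],None,fx=3,fy=3)[:600,:780])
print(proj(d,[512.,87.5,120]), proj(d,[497.7,53.3,104]))
E
```

```text
[487.0930117   94.53229637 142.97758998] 0.24798967790993007
-20 [287.7 235.8]
-13 [301.7 235.7]
-10 [307.7 235.7]
0 [327.8 235.7]
10 [347.9 235.7]
13 [353.9 235.7]
20 [368.  235.7]
[373.04912301 233.08391782] [364.9437643  277.12787253]
```

View pics/w3c.png

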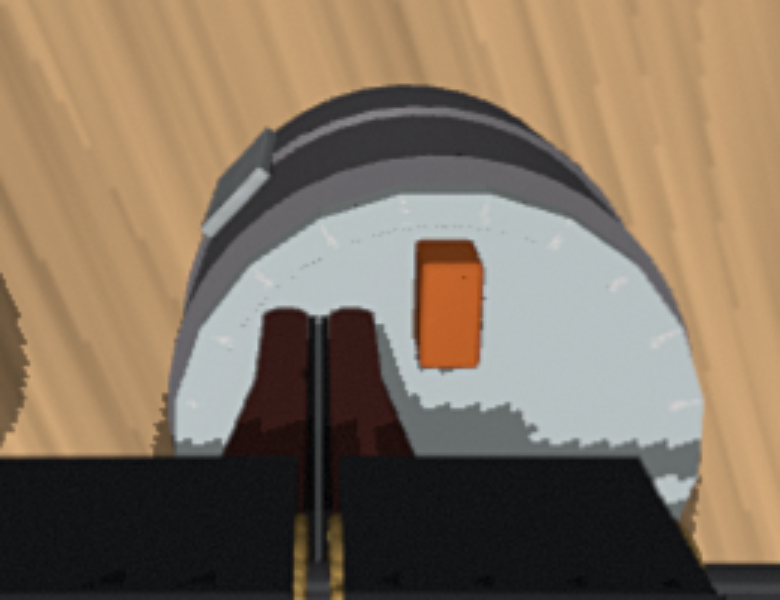

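move_arm --steps '[[[0, 0, 0.65], 0, 1], [[0, 0, 0.65], 0, 1], [[0, 0, 0], 0, 1], [[0, 0.12, 0], 0, 1], [[0, 0.12, 0], 0, 1], [[0, 0.12, 0], 0, 1], [[0.025, 0.064, 0], 0.5, 1], [[0.025, 0.064, 0], 0.5, 1], [[0.025, 0.064, 0], 0.5, 1], [[0.025, 0.064, 0], 0.5, 1], [[0.025, 0.064, 0], 0.5, 1], [[0.025, 0.064, 0], 0.5, 1], [[0.025, 0.064, 0], 0.5, 1], [[0.025, 0.064, 0], 0.5, 1], [[0.025, 0.064, 0], 0.5, 1], [[0.025, 0.064, 0], 0.5, 1], [[0.025, 0.064, 0], 0.5, 1], [[0.025, 0.064, 0], 0.5, 1], [[0.025, 0.064, 0], 0.5, 1], [[0.025, 0.064, 0], 0.5, 1]]'

```text
t: 5.2
ee_pos: [519.2, 85.4, 111.2]
orientation: [2.997, 0.941, 0.002]
ft_force: [-0.2, 0.8, 0.1]
width: 0.6
grasp_force: 0.3
```

```bash
python3 - <<'E'
from h import *
o=ctrl.get_obs();T=R.from_rotvec(o["orientation"]).as_matrix()
print(o["ee_pos"],o["ft_force"],"tool y ang",np.degrees(np.arctan2(T[1,1],T[0,1])))
print("axis-rel in tool",T.T@(np.array(o["ee_pos"])-[497.7,53.3,110]))
d=cam("wrist");save(d,"w4")
cv2.imwrite("pics/w4c.png",cv2.resize(d["image"][130:330,220:480,::-1],None,fx=3,fy=3)[:600,:780])
E
```

```text
[519.23951723  85.36489548 111.17753154] [-0.20098539  0.83317786  0.09819791] tool y ang -55.1283654571073
axis-rel in tool [ 36.00616412 -13.99146818  -1.13572389]
```

View pics/w4c.png

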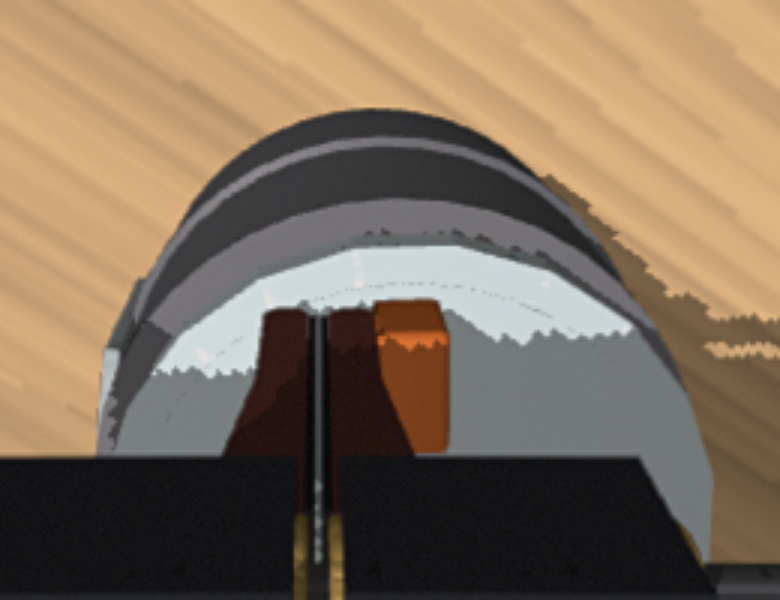

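move_arm --steps '[[[0, -0.3, 0], 0, 1], [[0, 0, -0.9], 0, 1], [[-0.9, 0, -0.9], 0, 1], [[-0.9, 0, -0.9], 0, 1], [[-0.9, 0, -0.9], 0, 1], [[-0.9, 0, 0], 0, 1], [[0, 0, 0], 0, 1], [[0, 0, 0], 0, 1]]'

```text
t: 5.92
ee_pos: [440.1, 39.9, 200.9]
orientation: [2.996, 0.945, 0.002]
ft_force: [0.2, 0.7, 0.3]
width: 0.7
grasp_force: 0.0
```

```bash
python3 m.py wrist 104 w5;python3 - <<'E'
import cv2
i=cv2.imread("pics/w5.png"); cv2.imwrite("pics/w5c.png",cv2.resize(i[0:300,160:480],None,fx=2,fy=2))
E
```

```text
lid c [498.4  51.9] r 56.67711499171768 box [358.0, 122.2, 158.0, 157.4]
lug 597 [361.4  73.3] [527.3  73.1] r 35.84066895934956 ang 36.26039643699795
pin 174 [344.4 204.6] [442.1  23.7] r 62.99879054135733 ang -153.33354928920218
lines 64 [345.2 189.7] [454.2  32.2] r 48.40332617366064 ang -155.93528417499837
lines 64 [371.8 189.5] [465.9  15.5] r 48.76973914077618 ang -131.68620458822144
6.0167 [441.1  40.3 200.3]
```

View pics/w5c.png

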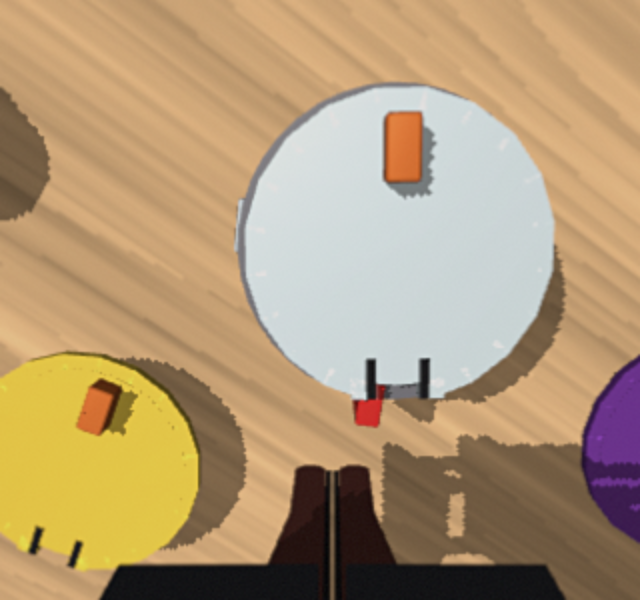

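move_arm --steps '[[[0.9, 0, 0.45], 0, 1], [[0.9, 0, 0.45], 0, 1], [[0.9, 0, 0.45], 0, 1], [[0.9, 0, 0.45], 0, 1], [[0, 0, 0.9], 0, 1], [[0, 0, 0.9], 0, 1], [[0, 0, 0], 0, 1], [[0, 0.15, 0], 0, 1], [[0, 0.15, 0], 0, 1], [[0.025, 0.064, 0], 0.5, 1], [[0.025, 0.064, 0], 0.5, 1], [[0.025, 0.064, 0], 0.5, 1], [[0.02, 0.052, 0], 0.4, 1], [[0, 0, 0], 0, 1], [[0, -0.3, 0], 0, 1], [[0, 0, -0.9], 0, 1], [[-0.9, 0, -0.9], 0, 1], [[-0.9, 0, -0.9], 0, 1], [[-0.9, 0, -0.9], 0, 1], [[-0.9, 0, 0], 0, 1]]'

```text
t: 7.68
ee_pos: [440.6, 49.7, 204.3]
orientation: [3.063, 0.695, 0.011]
ft_force: [0.8, 0.2, 0.3]
width: 0.7
grasp_force: 0.0
```

move_arm --steps '[[[0, 0, 0], 0, 1], [[0, 0, 0], 0, 1]]'

```text
t: 7.85
ee_pos: [439.0, 49.5, 201.1]
orientation: [3.064, 0.693, 0.003]
ft_force: [-0.0, 0.4, 0.0]
width: 0.6
grasp_force: 0.0
```

```bash
python3 m.py wrist 104 w6;python3 - <<'E'
import cv2
i=cv2.imread("pics/w6.png"); cv2.imwrite("pics/w6c.png",cv2.resize(i[20:260,240:480],None,fx=2.5,fy=2.5))
E
```

```text
lid c [498.2  51.9] r 56.7600343712802 box [359.8, 121.6, 154.8, 158.6]
lug 599 [361.4  73.4] [530.4  67.9] r 35.93590952473393 ang 26.382820569258715
pin 255 [356.4 202.9] [443.6  25.1] r 60.79865173180826 ang -153.8889620062353
lines 59 [344.9 189. ] [451.9  40. ] r 47.850583398979694 ang -165.60025543185378
lines 58 [371.  188.8] [460.6  21.9] r 48.07697276014885 ang -141.4567762558361
7.95 [440.1  49.9 200.4]
```

View pics/w6c.png

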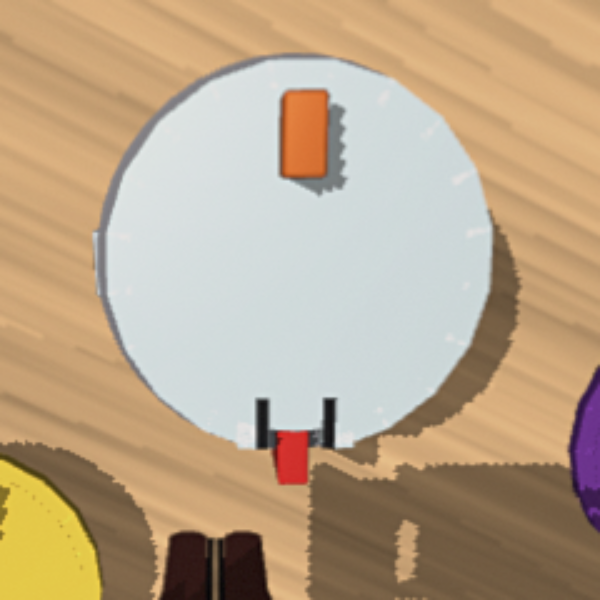

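move_arm --steps '[[[0.72, 0.31, 0], 0, 1], [[0.71, 0.31, 0.5], 0, 1], [[0.71, 0.3, 0.8], 0, 1], [[0, 0, 0.8], 0, 1], [[0, 0, 0.8], 0, 1], [[0, 0, 0.7], 0, 1], [[0, 0, 0], 0, 1], [[0, 0, 0], 0, 1]]'

```text
t: 8.62
ee_pos: [497.1, 52.0, 108.9]
orientation: [-3.064, -0.694, 0.005]
ft_force: [0.7, 0.0, 0.2]
width: 0.5
grasp_force: 0.0
```

move_arm --steps '[[[0, 0, 0.1], 0, 1], [[0, 0, 0.1], 0, 1], [[0, 0, 0], 0, 1]]'

```text
t: 8.87
ee_pos: [497.8, 51.8, 105.7]
orientation: [3.064, 0.693, 0.002]
ft_force: [0.0, -0.0, 0.3]
width: 0.5
grasp_force: 0.0
```

move_arm --steps '[[[0, 0, 0.08], 0, 1], [[0, 0, 0.08], 0, 1], [[0, 0, 0.08], 0, 1], [[0, 0, 0], 0, 1]]'

```text
t: 9.2
ee_pos: [497.9, 51.8, 99.4]
orientation: [3.064, 0.693, 0.002]
ft_force: [0.7, 0.1, 2.1]
width: 0.6
grasp_force: 1.2
```

move_arm --steps '[[[0, 0, 0.08], 0, 1], [[0, 0, 0.08], 0, 1], [[0, 0, 0], 0, 1]]'

```text
t: 9.45
ee_pos: [497.9, 51.7, 95.4]
orientation: [3.064, 0.693, 0.002]
ft_force: [0.9, 0.7, 5.0]
width: 0.3
grasp_force: 2.3
```

Going down as expected; press until the rim stops it.

move_arm --steps '[[[0, 0, 0.06], 0, 1], [[0, 0, 0.04], 0, 1], [[0, 0, 0], 0, 1], [[0, 0, 0], 0, 1]]'

```text
t: 9.78
ee_pos: [498.0, 51.8, 95.1]
orientation: [3.064, 0.693, 0.003]
ft_force: [-8.5, 0.6, 36.0]
width: 0.5
grasp_force: 17.4
```

move_arm --steps '[[[0, 0, -0.1], 0, 1], [[0, 0, -0.1], 0, 1], [[0, 0, -0.5], 0, 1], [[0, 0, -0.9], 0, 1], [[0, 0, -0.9], 0, 1], [[-0.71, -0.3, -0.9], 0, 1], [[-0.71, -0.3, -0.5], 0, 1], [[-0.71, -0.3, 0], 0, 1], [[0, 0, 0], 0, 1], [[0, 0, 0], 0, 1]]'

```text
t: 10.62
ee_pos: [438.8, 49.0, 189.9]
orientation: [-3.064, -0.693, 0.001]
ft_force: [-0.1, 0.6, 0.1]
width: 0.6
grasp_force: 0.0
```

```bash
python3 m.py wrist 95 w7;python3 - <<'E'
import cv2
from h import *
i=cv2.imread("pics/w7.png"); a=cv2.resize(i[20:260,240:480],(400,400))
d=cam("side"); s=d["image"][165:245,270:350,::-1]
cv2.imwrite("pics/w7c.png",np.hstack([a,cv2.resize(s,(400,400))]))
E
```

```text
lid c [498.4  51.7] r 56.834902338937724 box [359.7, 121.1, 155.8, 157.0]
lug 614 [361.4  71.9] [529.7  68.4] r 35.556045911836996 ang 28.117606439900584
pin 300 [357.2 205.3] [444.4  25.5] r 59.95894691516892 ang -154.1342022478348
lines 65 [344.2 189.8] [451.1  40. ] r 48.67833491689262 ang -166.11536086120938
lines 58 [371.  188.8] [460.6  21.9] r 48.126529923768345 ang -141.75639620248904
10.7167 [440.2  49.1 189.9]
```

View pics/w7c.png

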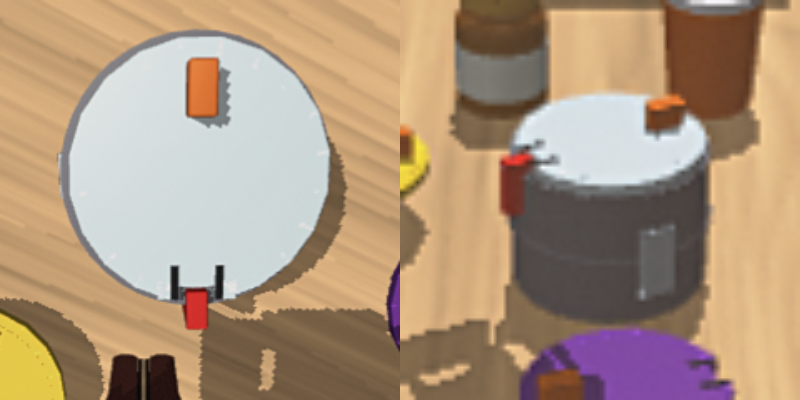

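The pictures show the lid seated on the rim with the pin in the notch and its top flush with the lid. The lid radius measured at z = 95 is 56.8 mm, which fits. The robot is touching nothing.

```bash
python3 -c "
from workcell import ctrl
print(ctrl.close_job())"
```

```text
the job is handed in; nothing more can be done
None
```

I turned the lid about 43° by pushing on the lug until the notch was over the pin, then pressed it down to the rim (top at about 95 mm, peak force about 36 N), backed the arm clear and handed in the job at about 11 s.

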